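Slide the moisture tins into the oven tray's row

ROBOT

A 6-joint arm with a two-finger parallel gripper is mounted at the origin on the work surface. World frame = base frame: x ahead of the robot, y to its left, z up, the work surface at z = 0. Lengths are in m, angles in rad, forces in N, time in s.
With the tool pointing down it reaches from about 0.375 to 0.975 m from the base axis. Payload 3.8 kg.
Tool frame: the origin (TCP) lies on the mounting face of the last link; the fingertips stand 173 mm ahead of it and the grasp point (between the pads) lies 155 mm ahead of it; z points along the fingers, y is the direction in which the jaws open and shut (so a half turn about z gives the same grasp; the last joint's range is limited). The gripper opens to 85 mm and grips with 20 to 120 N. Pads are 22 mm wide; open, the fingers measure 114 mm over their backs; the gripper's body (76 mm by 85 mm) begins 54 mm behind the grasp point. The pads swing forward as they close: fully open they stand 13 mm farther back than shut.
Start: joints at [-1.181, 0.264, 1.604, -0, 1.274, -0.037], TCP at [0.279, -0.614, 0.405] pointing down, gripper open.
Joint ranges: [-2.63, 2.63], [-0.94, 2.18], [0.31, 2.57], [-1.31, 4.45], [0, 2.66], [-2.55, 2.55]. Speed limits (rad/s): [2.57, 2.57, 3.14, 3.14, 3.14, 3.14].

INTERFACE

Orientations are given as a rotation vector (axis times angle).
In Python, from workcell import bot gives the robot as it stands.
- The arm moves only by the shell command python3 -m jog 'ROWS' [FORCE]. ROWS is JSON, a list that holds one entry, the list of rows, each a list of 7 numbers: the closure, from 0 (fully open) to 1 (shut), then the shift along the tool's x, y, z in cm, then the turn, a rotation vector about the tool's x, y, z in rad. A call has 1 to 12 rows; each row is the pose to reach, as a shift and turn from the pose commanded when the call began, along the tool's axes at that moment; what a row does not reach only later rows make up. A row lasts 1/8 s, in which the tool goes at most 62.5 mm and 10.7 degrees, less where a joint would pass 70% of its speed; a pose out of reach is approached as far as the arm can. A call with a gripper value outside its range is refused whole. The fingers move at their own pace and stop on an object; FORCE is the grip in N (left out, the last holds). Time passes only in rows, so rows that repeat a pose let the fingers close. It gives the time, the measured TCP pose, the force and the opening at its end, in the units of the state.
- bot.read_state(): the state, without advancing time (a new reading comes with each control period).
- bot.read_camera(name): name is "scene" or "top" or "wrist"; returns the picture (400x640x3 uint8, red, green, blue); there is no depth.
- bot.camera_model(name): a dict with "intrinsics" (3x3 intrinsics, pixels), "k1" (the pictures are not rectified: a ray, as slopes to the right and down, at radius r is drawn at 1 + k1 r^2 times it, then the intrinsics apply), "rvec" (rotation vector, rad) and "tvec" (3), from world to camera coordinates, as OpenCV has them. Camera axes: x right, y down, z forward; pixel columns grow to the right and rows downward; lengths in m; the calibration is good to about 2 mm. A picture is of the moment at which its call begins: read the wrist's pose just before it. camera_model takes no time and is no camera call; for the wrist camera it gives the pose at the moment of the call.
- bot.finish_job(): hands the job in, once; it reports no verdict.
The state is a dict: "time": time; "q": joint angles; "joint_vel": joint speeds; "joint_torque": joint torques, N m; "tool_pos": TCP position; "tcp_rot": TCP orientation; "wrist_force": force on the tool from outside, world axes, zero at the start; "torque": the same for the moment, N m; "width": opening from 0.0 (shut) to 1.0 (fully open).
Only numpy, scipy, OpenCV 4.12 (cv2) and the standard library are available. Lean on these libraries where they do the work, as an engineer would, in place of code of your own. Each camera call takes 0.05 s, during which the arm holds its last target.

TASK

Three lidded moisture tins stand loose on the open half of the oven tray. With the fingers, push them one after another through the flared mouth of the tray's empty row, until all three stand in single file wholly inside it, past the mouth and upright between the straight rails. Only push them gently, sliding them on the tray: do not grip, lift or tip them, and leave the tins of the loaded row and the small open tin where they are.

Things in the scene. Friction and masses are not known exactly. Their poses are not given: they have to be found in the camera images.
- tray: shallow dark steel oven tray, fixed on the bench; floor 3 mm thick, rim 16 mm above the bench. Origin on the bench under the centre line of the empty row; z up; y runs along the rows, from the open half (negative y) into the rows (positive y). Inner rim faces at x = -130 and +190 mm, y = -217 and +217 mm. Empty row centred on x = 0, a loaded row of the same shape on x = 100 mm
- row_mouth (a point): centre of the empty row's narrow gate (tray x = 0, y = 45 mm), on the tray floor. The row is a slot between two straight fixed bright aluminium rails 49 mm apart inside, 12 mm high above the tray floor, 2.5 mm thick, running from here to row_end; before the gate the rails flare outwards at 35 degrees, to a mouth about 90 mm wide 30 mm before the gate
- row_end (a point): far end of the empty row at the tray's rim (tray x = 0, y = 217 mm), on the tray floor; the straight slot is 172 mm long, for three tins of 47 mm
- tin_a_mid (a point): aluminium moisture tin with a flat slip-on lid, an upright cylinder 34 mm tall, body 44 mm and lid (its top 10 mm) 47 mm across, about 70 g; one of the three to be slid in. The point is at its centre, 17 mm above its underside; it starts standing free on the open half of the tray
- tin_b_mid (a point): aluminium moisture tin with a flat slip-on lid, an upright cylinder 34 mm tall, body 44 mm and lid (its top 10 mm) 47 mm across, about 70 g; one of the three to be slid in. The point is at its centre, 17 mm above its underside; it starts standing free on the open half of the tray
- tin_c_mid (a point): aluminium moisture tin with a flat slip-on lid, an upright cylinder 34 mm tall, body 44 mm and lid (its top 10 mm) 47 mm across, about 70 g; one of the three to be slid in. The point is at its centre, 17 mm above its underside; it starts standing free on the open half of the tray
- loaded_0_mid (a point): aluminium moisture tin with a flat slip-on lid, an upright cylinder 34 mm tall, body 44 mm and lid (its top 10 mm) 47 mm across, about 70 g; one of the three that already stand in the loaded row; leave it. The point is at its centre, 17 mm above its underside
- loaded_1_mid (a point): aluminium moisture tin with a flat slip-on lid, an upright cylinder 34 mm tall, body 44 mm and lid (its top 10 mm) 47 mm across, about 70 g; one of the three that already stand in the loaded row; leave it. The point is at its centre, 17 mm above its underside
- loaded_2_mid (a point): aluminium moisture tin with a flat slip-on lid, an upright cylinder 34 mm tall, body 44 mm and lid (its top 10 mm) 47 mm across, about 70 g; one of the three that already stand in the loaded row; leave it. The point is at its centre, 17 mm above its underside
- open_tin_mid (a point): empty moisture tin without a lid, 44 mm across, 28 mm tall, 20 g, standing by the rim beside the mouth of the loaded row; leave it. The point is at its centre, 14 mm above its underside

How it is judged:
By the outcome, as a careful person would: the job done as asked, in the order asked, and still so for the second after the job is handed in, with the robot touching nothing.
It also fails if it takes over 61 s, if anything falls off the work surface, if the arm or the gripper's body presses on something with over 40 N, if the wrist force passes 120 N, or if a joint passes its speed limit or range.

## Working session

There is one attempt and no reset: what is moved stays moved. The work goes in short steps, Python scripts to look and compute and a shell command to move; the robot and the scene stay as the last step left them, time stands still between calls to the robot, and variables do not carry over. Pictures are saved under pics/ and viewed, and the job is handed in when it is done.

```bash
ls; mkdir -p pics; python3 - <<'E'
from workcell import bot
import cv2
s=bot.read_state()
print(s)
for n in("scene","top"):
    cv2.imwrite(f"pics/{n}0.png",bot.read_camera(n)[...,::-1])
    print(n,bot.camera_model(n))
E
```

```text
pics
{'time': 0.0, 'q': array([-1.18090078e+00,  2.64774925e-01,  1.60538783e+00, -3.05142357e-05,
        1.27367444e+00, -3.68801066e-02]), 'joint_vel': array([-0.00193909, -0.00024809, -0.00029334, -0.0003698 ,  0.00051147,
       -0.00136856]), 'joint_torque': array([ 1.27112151e-03, -5.15115917e+01, -3.67313969e+01, -1.33430458e-04,
        1.30994007e-02,  2.54013923e-05]), 'tool_pos': array([ 0.27928428, -0.61413778,  0.40333944]), 'tcp_rot': array([-3.06818084e+00, -6.64848544e-01,  6.63727783e-04]), 'wrist_force': array([ 0.23948208, -0.68339909,  0.7416083 ]), 'torque': array([-0.05576906,  0.02051783,  0.01428173]), 'width': 1.003242543744334}
scene {'intrinsics': array([[383.19079717,   0.        , 322.44003077],
       [  0.        , 383.19079717, 198.81506989],
       [  0.        ,   0.        ,   1.        ]]), 'k1': -0.0665787742628054, 'rvec': array([ 1.68953255,  1.61333294, -0.78719481]), 'tvec': array([-0.09891397, -0.31041896,  1.21541354])}
top {'intrinsics': array([[412.36346112,   0.        , 319.93828648],
       [  0.        , 412.36346112, 200.57447634],
       [  0.        ,   0.        ,   1.        ]]), 'k1': -0.007770280335522922, 'rvec': array([ 2.13945981, -2.13400371,  0.09869015]), 'tvec': array([0.09359677, 0.61466175, 0.72115715])}
```

View pics/top0.png

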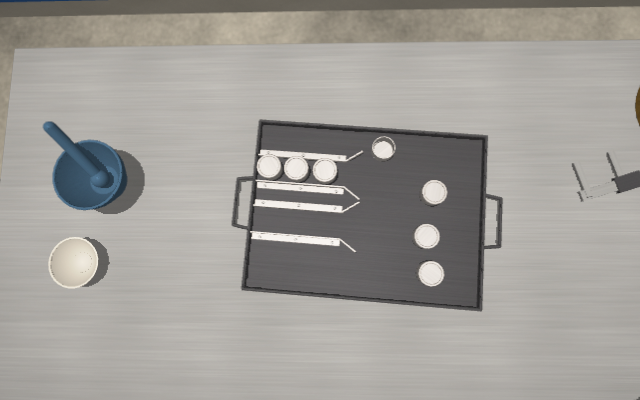

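View pics/scene0.png

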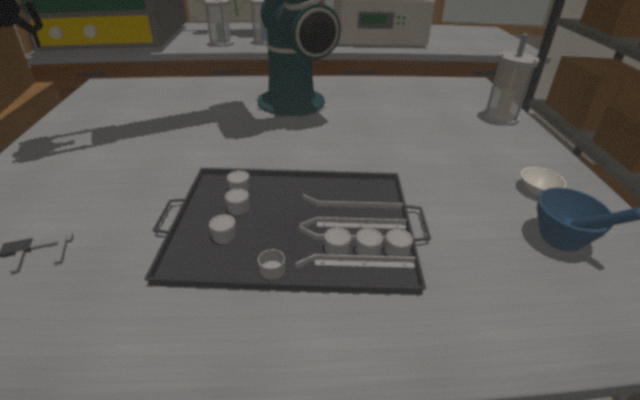

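The top view shows the tray with its rows to the left (+y world). The three lidded tins are near (434,192), (427,236) and (431,273), and the open tin is at (384,148). Next I'll measure these positions.

```bash
cat > h.py <<'E'
import numpy as np,cv2
from workcell import bot
def ray(name,uv,m=None):
    m=m or bot.camera_model(name)
    K=m["intrinsics"];k1=m["k1"]
    p=cv2.undistortPoints(np.array(uv,float).reshape(-1,1,2),K,np.array([k1,0,0,0,0.])).reshape(-1,2)
    R=cv2.Rodrigues(m["rvec"])[0];C=-R.T@m["tvec"]
    return C,np.c_[p,np.ones(len(p))]@R
def onplane(name,uv,z,m=None):
    C,d=ray(name,uv,m)
    return C+d*((z-C[2])/d[:,2])[:,None]
def proj(name,P,m=None):
    m=m or bot.camera_model(name)
    return cv2.projectPoints(np.array(P,float).reshape(-1,1,3),m["rvec"],m["tvec"],m["intrinsics"],np.array([m["k1"],0,0,0,0.]))[0].reshape(-1,2)
E
python3 - <<'E'
from h import *
im=cv2.imread("pics/top0.png")
c=im[110:320,230:510]
cv2.imwrite("pics/top0c.png",cv2.resize(c,None,fx=2.8,fy=2.8,interpolation=cv2.INTER_CUBIC))
g=cv2.cvtColor(im,cv2.COLOR_BGR2GRAY)
# rails & tins: bright within tray
m=(g>150).astype(np.uint8)
mask=np.zeros_like(m);cv2.fillPoly(mask,[np.array([[264,126],[484,140],[478,304],[247,286]])],1)
m*=mask
n,l,st,ce=cv2.connectedComponentsWithStats(m)
for i in range(1,n):
    if st[i,4]>60: 
        x,y,w,h,a=st[i]; print(st[i],ce[i].round(1), onplane("top",ce[i],0.037).round(4))
# dark tray quad
d=((g<75)).astype(np.uint8); d=cv2.morphologyEx(d,cv2.MORPH_CLOSE,np.ones((9,9)))
d=cv2.morphologyEx(d,cv2.MORPH_OPEN,np.ones((25,25)))
cs,_=cv2.findContours(d,cv2.RETR_EXTERNAL,cv2.CHAIN_APPROX_NONE)
for c in cs:
    if cv2.contourArea(c)>10000:
        r=cv2.minAreaRect(c);print(r);b=cv2.approxPolyDP(c,8,True).reshape(-1,2);print(b.tolist());print(onplane("top",b,0.016).round(4))
E
```

```text
[372 137  23  22 300] [382.3 149.2] [[ 0.7126 -0.0215  0.037 ]]
[ 259  150  104   32 1802] [299.6 164.2] [[0.6843 0.1341 0.037 ]]
[258 180 102  20 683] [303.4 187.1] [[0.6405 0.1265 0.037 ]]
[422 180  25  24 476] [434.2 191.5] [[ 0.6319 -0.116   0.037 ]]
[256 199 104  14 630] [301.1 205.6] [[0.6057 0.1304 0.037 ]]
[414 224  26  25 494] [426.6 235.7] [[ 0.5504 -0.0998  0.037 ]]
[252 231 104  21 742] [298.2 238.5] [[0.5444 0.135  0.037 ]]
[418 261  26  26 510] [430.9 273.2] [[ 0.483  -0.1055  0.037 ]]
```

View pics/top0c.png

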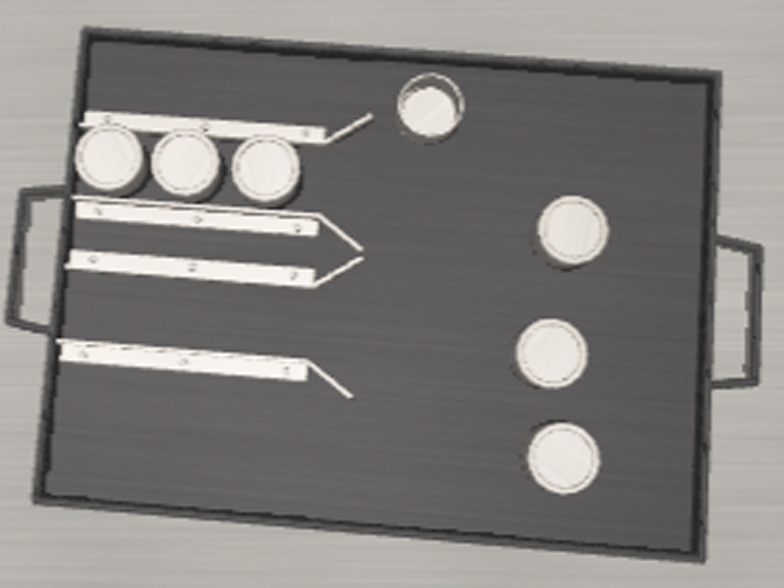

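```bash
cat >> h.py <<'E'
def tray_fit(T,W):
    T=np.array(T);W=np.array(W);a=T.mean(0);b=W.mean(0)
    H=(T-a).T@(W-b);th=np.arctan2(H[0,1]-H[1,0],H[0,0]+H[1,1])
    R=np.array([[np.cos(th),-np.sin(th)],[np.sin(th),np.cos(th)]])
    return R,b-R@a,th
E
python3 - <<'E'
from h import *
px=lambda c:np.array(c,float)/2.8+[230,110]-[0.32,0.32]
cor=onplane("top",px([(84,28),(720,72),(704,560),(35,502)]),0.016)[:,:2]
w=[np.linalg.norm(cor[i]-cor[(i+1)%4]) for i in range(4)];print("outer sides",np.round(w,4))
# outer dims ~ 434+2t , 320+2t
t=2.5e-3
T=[(.19+t,.217+t),(.19+t,-.217-t),(-.13-t,-.217-t),(-.13-t,.217+t)]
R,o,th=tray_fit(T,cor);print("rim fit",o,np.degrees(th),((np.array(T)@R.T+o)-cor).round(4).tolist())
rp=px([(317,287),(362,259),(307,360),(351,397),(62,341),(67,267),(320,214),(363,249),(327,142),(371,115)])
rw=onplane("top",rp,0.015)[:,:2]
print("rails in tray mm",((rw-o)@R*1000).round(1).tolist())
for n,u in dict(a=(434.2,191.5),b=(426.6,235.7),c=(430.9,273.2),open_=px((431,105)),l0=px((110,160)),l1=px((186,164)),l2=px((266,170))).items():
    p=onplane("top",np.array([u]).reshape(1,2),0.037 if n!='open_' else .031)[0,:2]
    print(n,p.round(4),((p-o)@R*1000).round(1))
# scene check: project tins into the scene
P=[[.6319,-.116,.037],[.5504,-.0998,.037],[.483,-.1055,.037]]
print(proj("scene",P).round(1))
C=o+R@np.array([0,.045]);print("gate",C,"end",o+R@[0,.217])
print(proj("scene",np.c_[np.array(T)@R.T+o,np.full(4,.016)]).round(1))
E
```

```text
outer sides [0.4423 0.3285 0.4419 0.3292]
rim fit [0.56779427 0.01055203] -4.422913205687899 [[-0.0022, -0.0015], [-0.0016, 0.0018], [0.0019, 0.0013], [0.002, -0.0016]]
rails in tray mm [[24.5, 43.8], [46.0, 14.7], [-25.4, 46.8], [-47.7, 15.5], [-26.0, 214.1], [24.9, 215.9], [74.8, 45.5], [52.9, 14.5], [125.5, 44.4], [146.8, 15.5]]
a [ 0.632  -0.1159] [  73.7 -121.2]
b [ 0.5504 -0.0997] [  -8.8 -111.3]
c [ 0.483  -0.1055] [ -75.6 -122.3]
open_ [ 0.718  -0.0248] [152.5 -23.7]
l0 [0.6794 0.1921] [ 97.2 189.6]
l1 [0.6765 0.1406] [ 98.3 138. ]
l2 [0.6722 0.0867] [98.2 84. ]
[[222.6 221.3]
 [237.2 194.2]
 [238.4 175.4]]
gate [0.57126457 0.05541802] end [0.58452883 0.2269058 ]
[[423.7 286.5]
 [146.8 277.4]
 [201.7 168.2]
 [396.4 173.6]]
```

```bash
cat >> h.py <<'E'
from scipy.spatial.transform import Rotation as Ro
TH=np.radians(-4.423);TR=np.array([[np.cos(TH),-np.sin(TH)],[np.sin(TH),np.cos(TH)]]);TO=np.array([.5678,.01055])
def t2w(p): return TO+TR@(np.array(p)/1000)
def w2t(p): return (np.array(p)[...,:2]-TO)@TR*1000
def row(x,y,ztcp,phi,cur=None):
    """tray x,y mm of TCP, TCP z m, heading phi deg from tray +y towards +x (tool x along heading)"""
    s=bot.read_state() if cur is None else cur
    Rc=Ro.from_rotvec(s["tcp_rot"]);p=np.r_[t2w((x,y)),ztcp]
    f=np.radians(phi);d=TR@np.array([np.sin(f),np.cos(f)])
    X=np.array([d[0],d[1],0]);Z=np.array([0,0,-1.]);Y=np.cross(Z,X)
    Rt=Ro.from_matrix(np.c_[X,Y,Z])
    sh=Rc.inv().apply(p-s["tool_pos"])*100;tu=(Rc.inv()*Rt).as_rotvec()
    return sh.round(2).tolist()+tu.round(4).tolist()
def st():
    s=bot.read_state();M=Ro.from_rotvec(s["tcp_rot"]).as_matrix();d=TR.T@M[:2,0]
    print("t",round(s["time"],2),"tray",w2t(s["tool_pos"]).round(1),"z",s["tool_pos"][2].round(4),"phi",np.degrees(np.arctan2(d[0],d[1])).round(2),"tilt",np.degrees(np.arccos(-M[2,2])).round(2),"F",s["wrist_force"].round(1),"w",round(s["width"],3),"q6",s["q"][5].round(2))
E
python3 - <<'E'
from h import *
st();print(row(-9,-155,.26,0));print(row(-9,-155,.36,0))
E
```

```text
t 0.1 tray [-239.5 -645.1] z 0.4035 phi 61.12 tilt 0.12 F [0.1 0.4 0.1] w 1.005 q6 -0.04
[43.85, -31.76, 14.42, -0.0018, -0.0012, -1.0668]
[43.85, -31.78, 4.42, -0.0018, -0.0012, -1.0668]
```

```bash
python3 -m jog '[[[0.72,14.6,-10.6,4.4,0,0,-0.3556],[0.72,29.2,-21.2,4.4,0,0,-0.7112],[0.72,43.85,-31.77,4.4,0,0,-1.0668],[0.72,43.85,-31.77,4.4,0,0,-1.0668],[0.72,43.85,-31.77,4.4,0,0,-1.0668],[0.72,43.85,-31.77,4.4,0,0,-1.0668],[0.72,43.85,-31.77,4.4,0,0,-1.0668],[0.72,43.85,-31.77,4.4,0,0,-1.0668],[0.72,43.85,-31.77,4.4,0,0,-1.0668],[0.72,43.85,-31.77,14.4,0,0,-1.0668],[0.72,43.85,-31.77,14.4,0,0,-1.0668],[0.72,43.85,-31.77,14.4,0,0,-1.0668]]]'
python3 - <<'E'
from h import *
st()
for n in("scene","wrist"): cv2.imwrite(f"pics/{n}1.png",bot.read_camera(n)[...,::-1])
im=cv2.imread("pics/scene1.png");cv2.imwrite("pics/scene1c.png",cv2.resize(im[60:300,130:430],None,fx=2.4,fy=2.4,interpolation=cv2.INTER_CUBIC))
s=bot.read_state();M=Ro.from_rotvec(s["tcp_rot"]).as_matrix()
for L in(.155,.173,.186):print(L,proj("scene",s["tool_pos"]+M[:,2]*L).round(1),proj("wrist",s["tool_pos"]+M[:,2]*L).round(1))
E
```

```text
time: 1.6
tool_pos: [0.5448, -0.1427, 0.2565]
tcp_rot: [-2.299, -2.129, 0.007]
wrist_force: [0.5, 0.2, -0.2]
width: 0.278
t 1.6 tray [ -11.1 -154.6] z 0.2565 phi -0.03 tilt 0.53 F [ 0.5  0.2 -0.2] w 0.278 q6 -0.22
0.155 [[209.4 163.5]] [[324.5 262.7]]
0.173 [[210.9 171.7]] [[324.5 247.1]]
0.186 [[211.9 177.5]] [[324.5 237.9]]
```

View pics/scene1c.png

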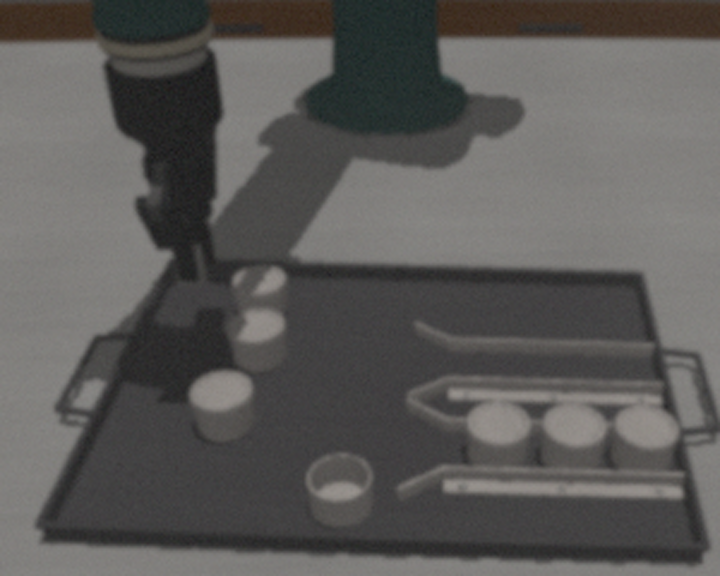

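View pics/wrist1.png

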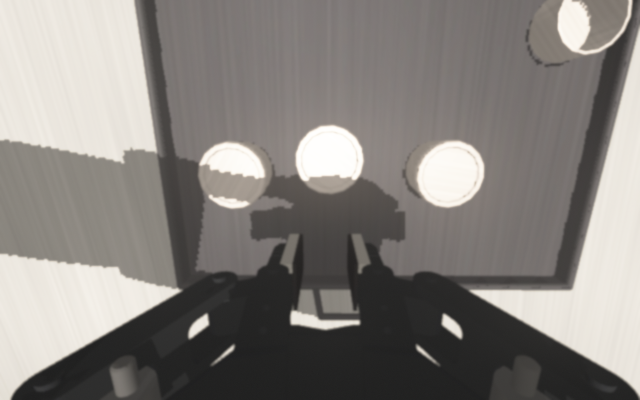

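The fingertips show near (213,176) in the scene view, which fits about 173–178 mm of finger ahead of the TCP. The wrist view has tin b at (330,159), between the open jaws. I'll lower the fingers behind tin b.

```bash
python3 - <<'E'
from h import *
st();print(row(-8,-154,.198,0));print(row(-8,-144,.198,0));print(row(0,-70,.198,0))
E
```

```text
t 1.7 tray [  -8.5 -155.5] z 0.2612 phi 0.01 tilt 0.0 F [ 0.1  0.1 -0.4] w 0.279 q6 -0.22
[0.15, 0.05, 6.32, 0.0001, 0.0, -0.0001]
[1.15, 0.05, 6.32, 0.0001, 0.0, -0.0001]
[8.55, 0.85, 6.32, 0.0001, 0.0, -0.0001]
```

```bash
python3 -m jog '[[[0.72,0,0,3.2,0,0,0],[0.72,0,0,6.3,0,0,0],[0.72,0,0,6.3,0,0,0],[0.72,0,0,6.3,0,0,0]]]'
python3 - <<'E'
from h import *
st()
for n in("scene",): cv2.imwrite(f"pics/{n}2.png",bot.read_camera(n)[...,::-1])
im=cv2.imread("pics/scene2.png");cv2.imwrite("pics/scene2c.png",cv2.resize(im[120:300,130:330],None,fx=3.3,fy=3.3,interpolation=cv2.INTER_CUBIC))
s=bot.read_state();M=Ro.from_rotvec(s["tcp_rot"]).as_matrix()
for L in(.155,.173,.186):print(L,((proj("scene",s["tool_pos"]+M[:,2]*L+M[:,1]*.02)-[130,120])*3.3).round(1))
E
```

```text
time: 2.2
tool_pos: [0.5484, -0.1443, 0.2002]
tcp_rot: [2.303, 2.131, 0.003]
wrist_force: [0.0, 0.1, 0.8]
width: 0.278
t 2.2 tray [  -7.4 -155.9] z 0.2002 phi 0.02 tilt 0.22 F [0.  0.1 0.8] w 0.278 q6 -0.22
0.155 [[267.7 253.7]]
0.173 [[272.3 278.5]]
0.186 [[275.6 296. ]]
```

View pics/scene2c.png

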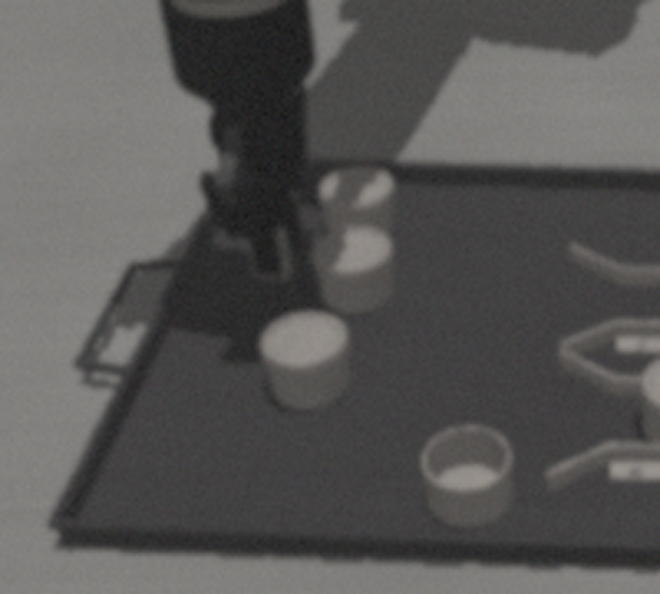

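The fingertip is at (272,279) in the crop, which confirms the 173 mm figure. I'll go 6 mm lower and push b toward the mouth.

```bash
python3 -m jog '[[[0.72,0.3,0,0.6,0,0,0],[0.72,1.2,0.05,0.6,0,0,0],[0.72,2.4,0.2,0.6,0,0,0],[0.72,3.6,0.35,0.6,0,0,0],[0.72,4.8,0.5,0.6,0,0,0],[0.72,6.0,0.65,0.6,0,0,0],[0.72,7.2,0.75,0.6,0,0,0],[0.72,8.4,0.8,0.6,0,0,0],[0.72,9.6,0.8,0.6,0,0,0],[0.72,10.6,0.8,0.6,0,0,0],[0.72,11.4,0.8,0.6,0,0,0],[0.72,11.4,0.8,0.6,0,0,0]]]'
cat >> h.py <<'E'
def look(tag):
    im=bot.read_camera("top")[...,::-1];cv2.imwrite(f"pics/top{tag}.png",im)
    wi=bot.read_camera("wrist")[...,::-1];cv2.imwrite(f"pics/wrist{tag}.png",wi)
    sc=bot.read_camera("scene")[...,::-1];cv2.imwrite(f"pics/scene{tag}.png",sc)
    a=cv2.resize(im[110:320,230:510],(560,420),interpolation=cv2.INTER_CUBIC)
    b=cv2.resize(sc[130:300,140:440],(400,227),interpolation=cv2.INTER_CUBIC);c=cv2.resize(wi,(310,193))
    o=np.zeros((600,800,3),np.uint8);o[:420-0,:480]=cv2.resize(a,(480,420)) if 0 else a[:,:480]
    o[:193,485:795]=c;o[200:427,400:800]=b if 0 else o[200:427,400:800]
    cv2.imwrite(f"pics/mix{tag}.png",o)
E
python3 - <<'E'
from h import *
st()
for n in("scene","wrist"): cv2.imwrite(f"pics/{n}3.png",bot.read_camera(n)[...,::-1])
a=cv2.imread("pics/scene3.png")[130:300,140:440];b=cv2.imread("pics/wrist3.png")
o=np.zeros((600,640,3),np.uint8);o[:340,:600]=cv2.resize(a,(600,340));o[340:600,:416]=cv2.resize(b,(416,260));cv2.imwrite("pics/mix3.png",o)
E
```

```text
time: 3.75
tool_pos: [0.5637, -0.03, 0.1915]
tcp_rot: [-2.304, -2.135, 0.0]
wrist_force: [0.6, -0.7, -0.3]
width: 0.278
t 3.75 tray [ -1.  -40.8] z 0.1915 phi -0.04 tilt 0.03 F [ 0.6 -0.7 -0.3] w 0.278 q6 -0.02
```

View pics/mix3.png

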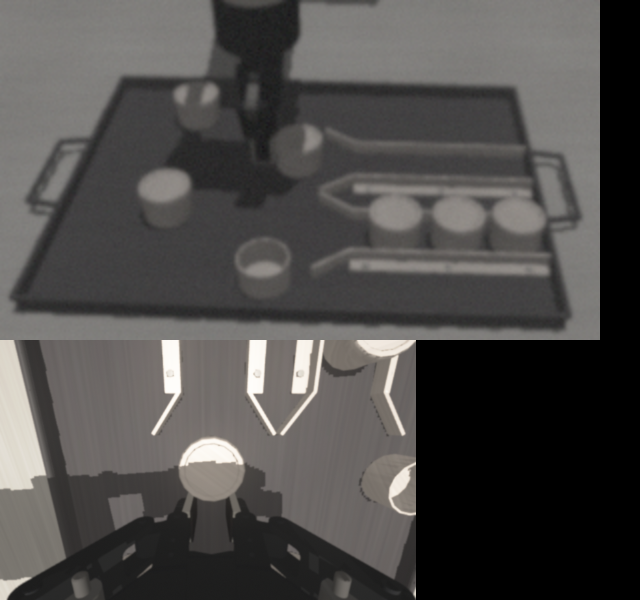

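Tin b stands upright in the fork just before the mouth, at (298,150) in the scene crop. I'll measure it with the wrist camera.

```bash
cat >> h.py <<'E'
def wpt(pts,z=.037): return w2t(onplane("wrist",np.array(pts,float),z)).round(1)
E
python3 - <<'E'
from h import *
print(wpt([(212/.65,129/.65)]), "gate", wpt([(180/.65,52/.65),(249/.65,53/.65)],.015))
st();print(row(0,0,.192,0),row(0,154,.192,0))
E
```

```text
[[-0.3 -9.4]] gate [[-23.7  43. ]
 [ 26.8  42.4]]
t 3.85 tray [ -1.  -41.3] z 0.1915 phi -0.01 tilt 0.03 F [-0.7  0.3  0.1] w 0.277 q6 -0.02
[4.13, 0.1, -0.05, -0.0005, -0.0001, 0.0001] [19.53, 0.1, -0.05, -0.0005, -0.0001, 0.0001]
```

```bash
python3 -m jog '[[[0.72,1,0.1,0,0,0,0],[0.72,2,0.15,0,0,0,0],[0.72,3,0.15,0,0,0,0],[0.72,4,0.15,0,0,0,0],[0.72,5,0.15,0,0,0,0],[0.72,6,0.15,0,0,0,0],[0.72,7,0.15,0,0,0,0],[0.72,8,0.15,0,0,0,0],[0.72,8,0.15,0,0,0,0]]]'
python3 - <<'E'
from h import *
st()
for n in("scene","wrist"): cv2.imwrite(f"pics/{n}4.png",bot.read_camera(n)[...,::-1])
a=cv2.imread("pics/scene4.png")[130:300,140:440];b=cv2.imread("pics/wrist4.png")
o=np.zeros((600,640,3),np.uint8);o[:340,:600]=cv2.resize(a,(600,340));o[340:600,:416]=cv2.resize(b,(416,260));cv2.imwrite("pics/mix4.png",o)
E
```

```text
time: 4.97
tool_pos: [0.5716, 0.0498, 0.1917]
tcp_rot: [-2.304, -2.135, -0.0]
wrist_force: [0.6, -0.2, -0.3]
width: 0.274
t 4.97 tray [ 0.8 39.4] z 0.1917 phi -0.06 tilt 0.01 F [ 0.6 -0.2 -0.3] w 0.274 q6 0.12
```

View pics/mix4.png

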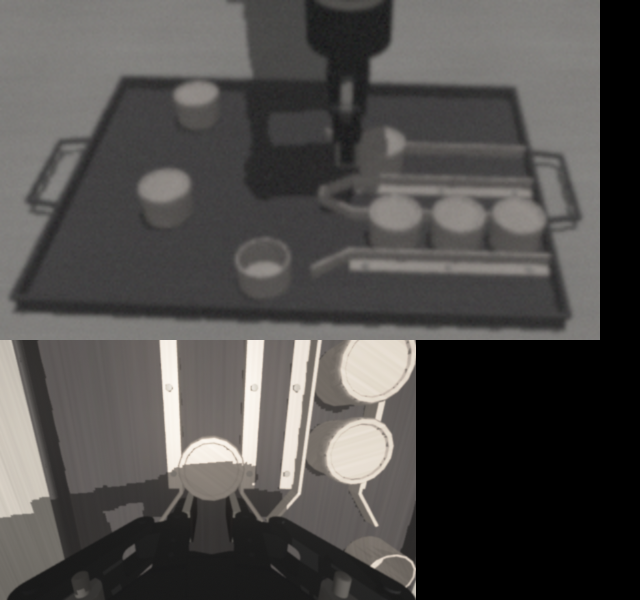

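The tin is through the gate and upright, at (380,148) in the scene crop, with negligible force. I'll push on to the far end.

```bash
python3 -m jog '[[[0.72,1,0,0,0,0,0],[0.72,2.1,0,0,0,0,0],[0.72,3.2,0,0,0,0,0],[0.72,4.3,0,0,0,0,0],[0.72,5.4,0,0,0,0,0],[0.72,6.5,0,0,0,0,0],[0.72,7.6,0,0,0,0,0],[0.72,8.7,0,0,0,0,0],[0.72,9.8,0,0,0,0,0],[0.72,10.6,0,0,0,0,0],[0.72,11.3,0,0,0,0,0],[0.72,11.3,0,0,0,0,0]]]'
python3 - <<'E'
from h import *
st()
for n in("wrist",): cv2.imwrite(f"pics/{n}5.png",bot.read_camera(n)[...,::-1])
st()
print(row(0,100,.24,0)) 
print(row(-105,-150,.24,44))
E
```

```text
time: 6.58
tool_pos: [0.5803, 0.1622, 0.1917]
tcp_rot: [2.305, 2.135, 0.0]
wrist_force: [-0.0, 0.2, 1.0]
width: 0.28
t 6.58 tray [  0.8 152.1] z 0.1917 phi -0.03 tilt 0.02 F [-0.   0.2  1. ] w 0.28 q6 0.31
t 6.62 tray [  0.7 151.8] z 0.1917 phi -0.02 tilt 0.0 F [-0.7 -0.6  0.5] w 0.28 q6 0.31
[-5.18, -0.07, -4.83, 0.0001, -0.0, 0.0003]
[-30.18, -10.58, -4.83, 0.0001, -0.0001, 0.7683]
```

View pics/wrist5.png

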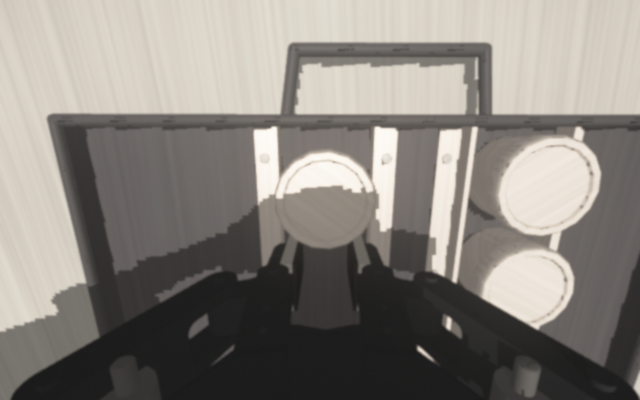

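Tin b is seated near the end, with its lid at (326,200) in the wrist view. I'll retreat, lift clear and go over behind tin c.

```bash
python3 -m jog '[[[0.72,-1.5,0,0,0,0,0],[0.72,-3.5,0,0,0,0,0],[0.72,-6,0,-4.8,0,0,0],[0.72,-11,-2.4,-4.8,0,0,0.15],[0.72,-16,-4.5,-4.8,0,0,0.3],[0.72,-21,-6.8,-4.8,0,0,0.45],[0.72,-26,-9,-4.8,0,0,0.6],[0.72,-30.1,-10.6,-4.8,0,0,0.768],[0.72,-30.1,-10.6,-4.8,0,0,0.768],[0.72,-30.1,-10.6,-4.8,0,0,0.768]]]'
python3 - <<'E'
from h import *
st()
im=bot.read_camera("wrist")[...,::-1];cv2.imwrite(f"pics/wrist6.png",im)
print(row(-105,-150,.192,44))
E
```

```text
time: 7.88
tool_pos: [0.4509, -0.1309, 0.2398]
tcp_rot: [-2.937, -1.114, -0.001]
wrist_force: [0.3, 0.7, -0.2]
width: 0.279
t 7.88 tray [-105.6 -150.1] z 0.2398 phi 44.05 tilt 0.03 F [ 0.3  0.7 -0.2] w 0.279 q6 0.51
[-0.02, 0.05, 4.78, 0.0001, -0.0004, 0.0004]
```

View pics/wrist6.png

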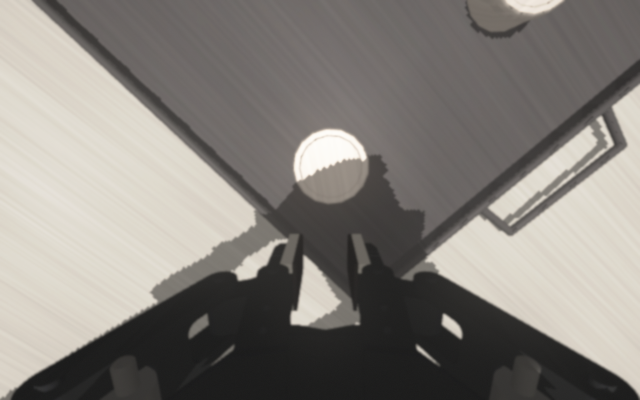

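```bash
python3 - <<'E'
from h import *
c=wpt([(331,166)])[0];s=w2t(bot.read_state()["tool_pos"]);print(c,np.linalg.norm(c-s),np.degrees(np.arctan2(*(c-s))))
# target centre (0,-45): TCP end
f=np.radians(np.degrees(np.arctan2(0-c[0],-45-c[1])));print(np.degrees(f), np.hypot(c[0],c[1]+45))
E
```

```text
[ -73.3 -124. ] 40.905247303997946 51.43476428665637
42.856640928461815 107.76775955729988
```

```bash
python3 -m jog '[[[0.72,-0.5,0.4,2.4,0,0,0],[0.72,-0.5,0.4,4.8,0,0,0],[0.72,-0.2,0.4,4.8,0,0,0],[0.72,0.7,0.4,4.8,0,0,0],[0.72,1.8,0.4,4.8,0,0,0],[0.72,3.0,0.4,4.8,0,0,0],[0.72,4.2,0.4,4.8,0,0,0],[0.72,5.4,0.4,4.8,0,0,0],[0.72,6.6,0.4,4.8,0,0,0],[0.72,7.8,0.4,4.8,0,0,0],[0.72,9.0,0.4,4.8,0,0,0],[0.72,9.0,0.4,4.8,0,0,0]]]'
python3 - <<'E'
from h import *
st()
im=bot.read_camera("wrist")[...,::-1];cv2.imwrite(f"pics/wrist7.png",im)
E
```

```text
time: 9.43
tool_pos: [0.5221, -0.073, 0.1917]
tcp_rot: [2.936, 1.116, 0.001]
wrist_force: [0.4, -0.8, 0.2]
width: 0.282
t 9.43 tray [-39.1 -86.8] z 0.1917 phi 43.95 tilt 0.04 F [ 0.4 -0.8  0.2] w 0.282 q6 0.66
```

View pics/wrist7.png

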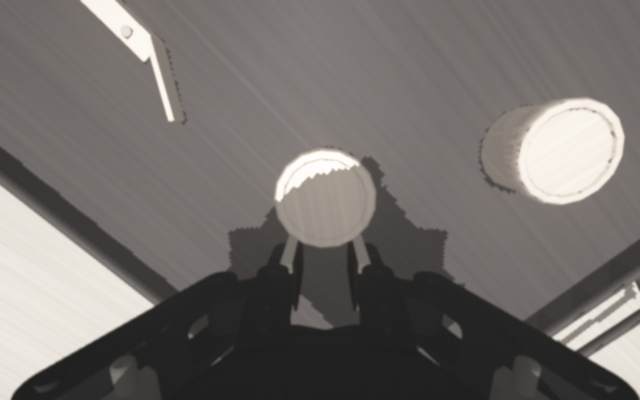

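```bash
python3 -m jog '[[[0.72,1.0,0,0,0,0,0],[0.72,2.0,0,0,0,0,0],[0.72,2.5,0,0,0,0,0],[0.72,2.5,0,0,0,0,0],[0.72,1.0,0,0,0,0,0],[0.72,-0.8,0,0,0,0,0],[0.72,-0.8,0,0,0,0,0]]]'
python3 - <<'E'
from h import *
st();print(row(0.5,-91,.192,0))
E
```

```text
time: 10.35
tool_pos: [0.5134, -0.0799, 0.1913]
tcp_rot: [-2.937, -1.112, 0.002]
wrist_force: [-0.6, -0.2, 0.3]
width: 0.274
t 10.35 tray [-47.2 -94.4] z 0.1913 phi 44.12 tilt 0.1 F [-0.6 -0.2  0.3] w 0.274 q6 0.65
[3.57, 3.19, -0.08, -0.0017, 0.0006, -0.77]
```

```bash
python3 -m jog '[[[0.72,0.3,1.0,0,0,0,-0.18],[0.72,1.0,2.0,0,0,0,-0.36],[0.72,2.0,2.8,0,0,0,-0.54],[0.72,3.0,3.2,0,0,0,-0.7],[0.72,3.55,3.2,0,0,0,-0.77],[0.72,3.55,3.2,0,0,0,-0.77]]]'
python3 - <<'E'
from h import *
st()
im=bot.read_camera("wrist")[...,::-1];cv2.imwrite(f"pics/wrist8.png",im)
E
```

```text
time: 11.1
tool_pos: [0.5633, -0.0794, 0.1918]
tcp_rot: [2.304, 2.135, 0.001]
wrist_force: [0.1, -0.2, 0.2]
width: 0.281
t 11.1 tray [  2.4 -90. ] z 0.1918 phi -0.06 tilt 0.03 F [ 0.1 -0.2  0.2] w 0.281 q6 -0.11
```

View pics/wrist8.png

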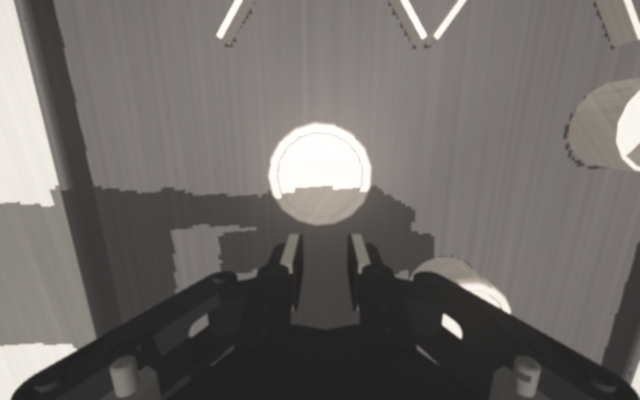

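Tin c is at (320,174), lined up with the fork. I'll push it straight in.

```bash
python3 -m jog '[[[0.72,0.8,-0.17,0,0,0,0],[0.72,1.8,-0.17,0,0,0,0],[0.72,2.8,-0.17,0,0,0,0],[0.72,3.9,-0.17,0,0,0,0],[0.72,5.0,-0.17,0,0,0,0],[0.72,6.1,-0.17,0,0,0,0],[0.72,7.2,-0.17,0,0,0,0],[0.72,8.2,-0.17,0,0,0,0],[0.72,9.2,-0.17,0,0,0,0],[0.72,10.2,-0.17,0,0,0,0],[0.72,11.2,-0.17,0,0,0,0],[0.72,11.2,-0.17,0,0,0,0]]]'
python3 - <<'E'
from h import *
st()
im=bot.read_camera("wrist")[...,::-1];cv2.imwrite(f"pics/wrist9.png",im)
E
```

```text
time: 12.65
tool_pos: [0.5699, 0.0333, 0.1917]
tcp_rot: [-2.302, -2.137, -0.0]
wrist_force: [0.3, -0.2, -0.1]
width: 0.275
t 12.65 tray [ 0.3 22.9] z 0.1917 phi -0.17 tilt 0.01 F [ 0.3 -0.2 -0.1] w 0.275 q6 0.09
```

View pics/wrist9.png

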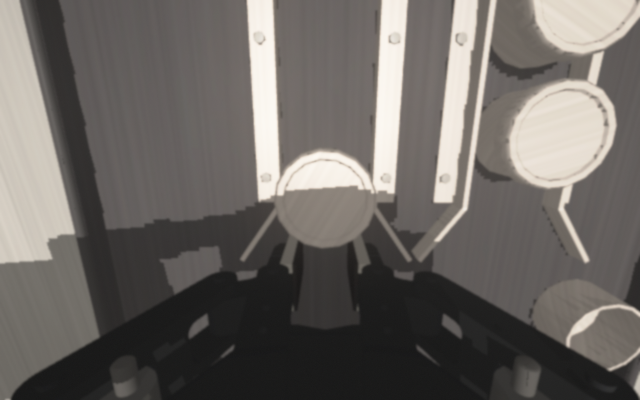

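```bash
python3 -m jog '[[[0.72,1,0.03,0,0,0,0],[0.72,2,0.03,0,0,0,0],[0.72,3,0.03,0,0,0,0],[0.72,4,0.03,0,0,0,0],[0.72,5,0.03,0,0,0,0],[0.72,6,0.03,0,0,0,0],[0.72,7,0.03,0,0,0,0],[0.72,7.9,0.03,0,0,0,0],[0.72,7.9,0.03,0,0,0,0]]]'
python3 - <<'E'
from h import *
st()
im=bot.read_camera("wrist")[...,::-1];cv2.imwrite(f"pics/wrist10.png",im)
print(row(105.6,-152.6,.24,-44))
E
```

```text
time: 13.82
tool_pos: [0.5761, 0.112, 0.1917]
tcp_rot: [2.302, 2.137, 0.0]
wrist_force: [1.0, -0.3, -0.3]
width: 0.278
t 13.82 tray [  0.5 101.8] z 0.1917 phi -0.16 tilt 0.01 F [ 1.  -0.3 -0.3] w 0.278 q6 0.22
[-25.43, 10.45, -4.83, 0.0001, 0.0, -0.7653]
```

View pics/wrist10.png

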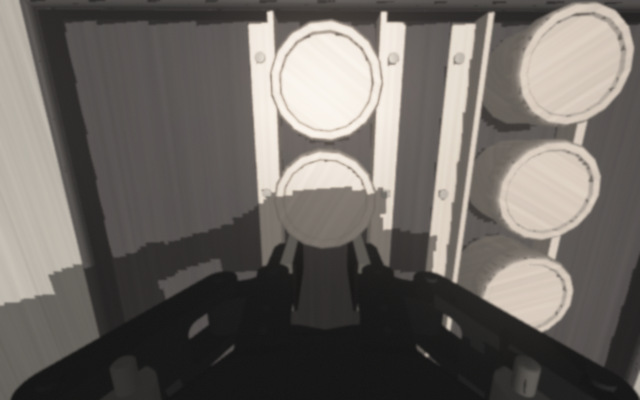

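Two tins are in the slot, with lids at (326,80) and (326,199). I'll retreat and go behind tin a.

```bash
python3 -m jog '[[[0.72,-1.5,0,0,0,0,0],[0.72,-3.5,0,0,0,0,0],[0.72,-6,0,-4.8,0,0,0],[0.72,-10.5,2.4,-4.8,0,0,-0.15],[0.72,-15,4.8,-4.8,0,0,-0.3],[0.72,-19,7,-4.8,0,0,-0.45],[0.72,-23,9,-4.8,0,0,-0.6],[0.72,-25.4,10.5,-4.8,0,0,-0.765],[0.72,-25.4,10.5,-4.8,0,0,-0.765],[0.72,-25.4,10.5,-4.8,0,0,-0.765]]]'
python3 - <<'E'
from h import *
st()
im=bot.read_camera("wrist")[...,::-1];cv2.imwrite(f"pics/wrist11.png",im)
E
```

```text
time: 15.12
tool_pos: [0.6607, -0.1506, 0.2392]
tcp_rot: [-1.343, -2.838, 0.0]
wrist_force: [-0.0, 0.5, -0.0]
width: 0.278
t 15.12 tray [ 105.1 -153.5] z 0.2392 phi -43.76 tilt 0.09 F [-0.   0.5 -0. ] w 0.278 q6 -0.95
```

View pics/wrist11.png

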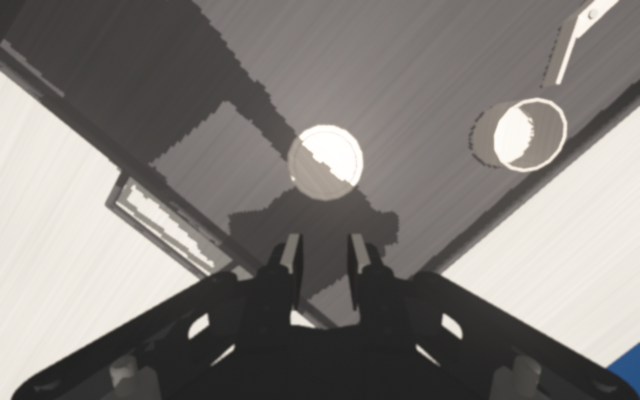

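```bash
python3 -m jog '[[[0.72,0,0,2.4,0,0,0],[0.72,0,0,4.75,0,0,0],[0.72,0.6,0,4.75,0,0,0],[0.72,1.6,0,4.75,0,0,0],[0.72,2.8,0,4.75,0,0,0],[0.72,4.1,0,4.75,0,0,0],[0.72,5.4,0,4.75,0,0,0],[0.72,6.7,0,4.75,0,0,0],[0.72,8.0,0,4.75,0,0,0],[0.72,9.3,0,4.75,0,0,0],[0.72,10.6,0,4.75,0,0,0],[0.72,11.6,0,4.75,0,0,0]]]'
python3 - <<'E'
from h import *
st()
im=bot.read_camera("wrist")[...,::-1];cv2.imwrite(f"pics/wrist12.png",im)
E
```

```text
time: 16.68
tool_pos: [0.5873, -0.0597, 0.1921]
tcp_rot: [-1.339, -2.842, 0.0]
wrist_force: [1.1, -0.5, -0.3]
width: 0.28
t 16.68 tray [ 24.8 -68.6] z 0.1921 phi -43.96 tilt 0.01 F [ 1.1 -0.5 -0.3] w 0.28 q6 -0.83
```

View pics/wrist12.png

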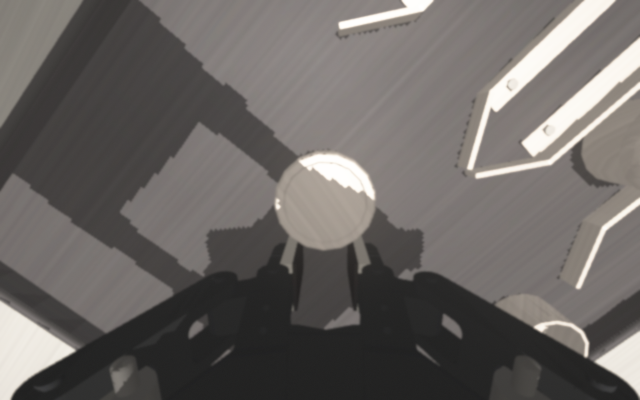

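```bash
python3 -m jog '[[[0.72,0,0,0,0,0,0],[0.72,-1.2,0,0,0,0,0],[0.72,-3.3,0,0,0,0,0],[0.72,-3.3,0,0,0,0,0]]]'
python3 - <<'E'
from h import *
st();print(row(1,-91,.192,0))
E
```

```text
time: 17.23
tool_pos: [0.6107, -0.0878, 0.1927]
tcp_rot: [1.341, 2.838, 0.001]
wrist_force: [-0.2, -0.1, -0.4]
width: 0.278
t 17.23 tray [ 50.4 -94.8] z 0.1927 phi -43.83 tilt 0.14 F [-0.2 -0.1 -0.4] w 0.278 q6 -0.87
[3.69, -3.3, 0.06, 0.0021, 0.0014, 0.765]
```

```bash
python3 -m jog '[[[0.72,0.3,-1.0,0,0,0,0.18],[0.72,1.0,-2.0,0,0,0,0.36],[0.72,2.0,-2.9,0,0,0,0.54],[0.72,3.1,-3.3,0,0,0,0.7],[0.72,3.65,-3.3,0,0,0,0.765],[0.72,3.65,-3.3,0,0,0,0.765],[0.72,3.65,-3.3,0,0,0,0.765]]]'
python3 - <<'E'
from h import *
st()
im=bot.read_camera("wrist")[...,::-1];cv2.imwrite(f"pics/wrist13.png",im)
E
```

```text
time: 18.1
tool_pos: [0.5605, -0.079, 0.1922]
tcp_rot: [2.302, 2.137, 0.0]
wrist_force: [-0.4, 0.3, -0.6]
width: 0.28
t 18.1 tray [ -0.4 -89.8] z 0.1922 phi -0.16 tilt 0.02 F [-0.4  0.3 -0.6] w 0.28 q6 -0.11
```

View pics/wrist13.png

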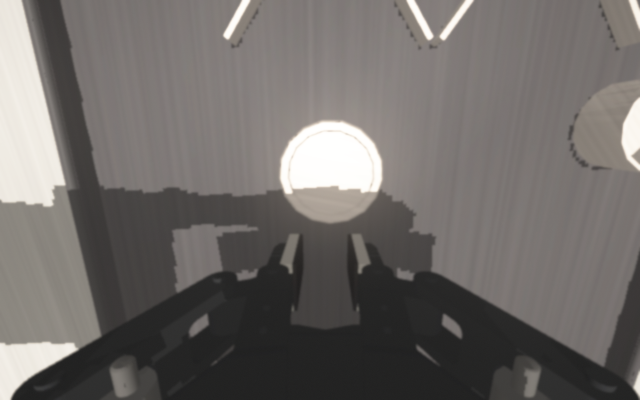

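Tin a is at (331,172), lined up with the mouth. I'll push it in.

```bash
python3 -m jog '[[[0.72,0.8,0.1,0,0,0,0],[0.72,1.8,0.1,0,0,0,0],[0.72,2.8,0.1,0,0,0,0],[0.72,3.9,0.1,0,0,0,0],[0.72,5.0,0.1,0,0,0,0],[0.72,6.1,0.1,0,0,0,0],[0.72,7.2,0.1,0,0,0,0],[0.72,8.2,0.1,0,0,0,0],[0.72,9.2,0.1,0,0,0,0],[0.72,10.2,0.1,0,0,0,0],[0.72,11.2,0.1,0,0,0,0],[0.72,11.2,0.1,0,0,0,0]]]'
python3 - <<'E'
from h import *
st()
im=bot.read_camera("wrist")[...,::-1];cv2.imwrite(f"pics/wrist14.png",im)
E
```

```text
time: 19.65
tool_pos: [0.5696, 0.0337, 0.1921]
tcp_rot: [-2.302, -2.137, -0.0]
wrist_force: [0.4, 0.6, -0.5]
width: 0.282
t 19.65 tray [ 0.  23.3] z 0.1921 phi -0.17 tilt 0.01 F [ 0.4  0.6 -0.5] w 0.282 q6 0.09
```

View pics/wrist14.png

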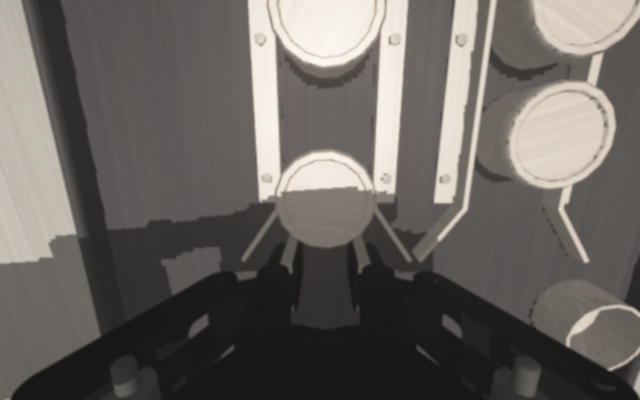

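```bash
python3 -m jog '[[[0.72,0.9,0,0,0,0,0],[0.72,1.9,0,0,0,0,0],[0.72,2.9,0,0,0,0,0],[0.72,2.9,0,0,0,0,0],[0.72,1.4,0,0,0,0,0],[0.72,-1,0,0,0,0,0],[0.72,-4,0,-4,0,0,0],[0.72,-9,0,-8,0,0,0],[0.72,-15,0,-10,0,0,0],[0.72,-21,0,-10,0,0,0],[0.72,-26,0,-10,0,0,0],[0.72,-26,0,-10,0,0,0]]]'
python3 - <<'E'
from h import *
st()
im=bot.read_camera("top")[...,::-1];cv2.imwrite("pics/top15.png",im)
cv2.imwrite("pics/top15c.png",cv2.resize(im[110:320,230:510],None,fx=2.8,fy=2.8,interpolation=cv2.INTER_CUBIC))
sc=bot.read_camera("scene")[...,::-1];cv2.imwrite("pics/scene15c.png",cv2.resize(sc[130:300,140:440],None,fx=2.5,fy=2.5,interpolation=cv2.INTER_CUBIC))
E
```

```text
time: 21.2
tool_pos: [0.549, -0.2307, 0.2925]
tcp_rot: [2.308, 2.129, -0.001]
wrist_force: [0.0, 0.3, 0.6]
width: 0.286
t 21.2 tray [-1.00e-01 -2.42e+02] z 0.2925 phi 0.2 tilt 0.09 F [0.  0.3 0.6] w 0.286 q6 -0.36
```

View pics/top15c.png

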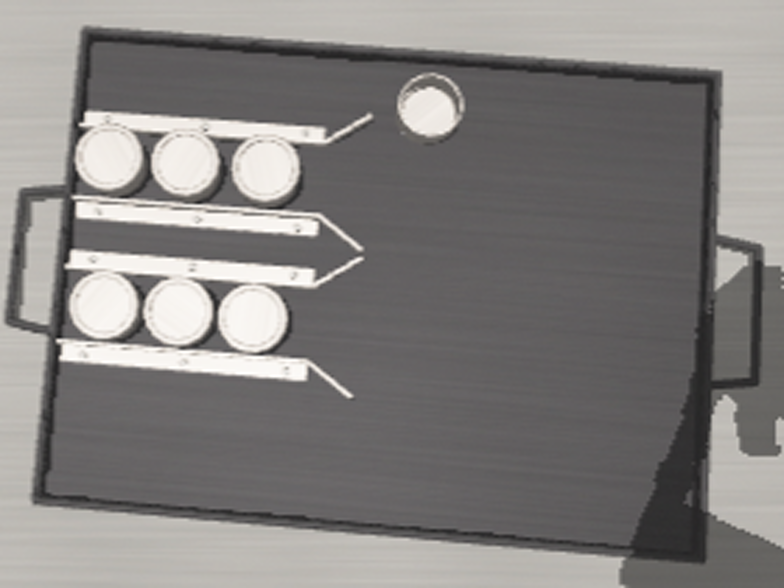

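View pics/scene15c.png

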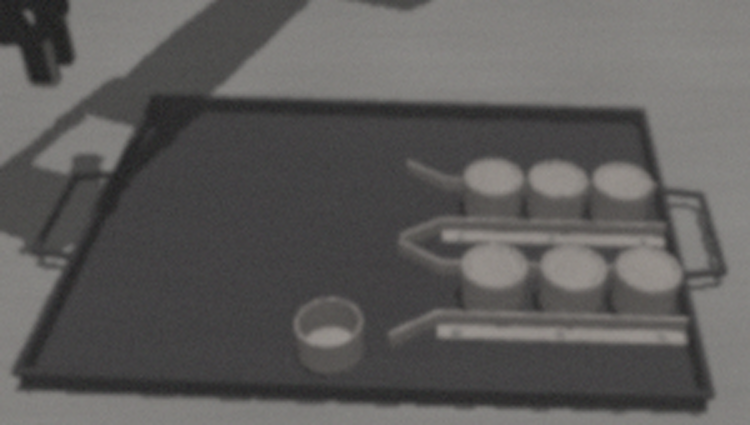

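All three tins stand upright in the slot, with lids in the crop at about (104,306), (179,312) and (253,318). The loaded row and the open tin look unmoved. I'll check the numbers and then hand in.

```bash
python3 - <<'E'
from h import *
px=lambda c:np.array(c,float)/2.8+[230,110]-.32
print("row",w2t(onplane("top",px([(104,306),(179,312),(253,318)]),.037)).round(1).tolist())
a=cv2.imread("pics/top0.png").astype(int);b=cv2.imread("pics/top15.png").astype(int)
d=abs(a-b).max(2);print("diff loaded/open",d[145:188,258:345].max(),d[130:165,365:402].max())
bot.finish_job()
E
```

```text
row [[-1.5, 183.9], [-1.5, 133.7], [-1.6, 84.5]]
diff loaded/open 9 8
the job is handed in; nothing more can be done
```

The three loose tins now stand upright in single file inside the empty row, and I handed the job in at about 21 s of the 61 s limit.

I pushed them with the fingers partly closed (about 24 mm apart), the tips just above the rails. The middle tin went straight in. Each outer tin was first pushed diagonally to just before the mouth, then straight in. I never gripped or lifted a tin, and force readings after each move were about 1 N or less.

**Position:** the last top picture puts the tin centres at y ≈ 184, 134 and 84.5 mm. The rearmost edge is about 16 mm past the gate.

**Upright:** both the top and scene views show all three tins standing upright between the straight rails.

**Other tins:** the loaded row and the open tin show no change between the first and last top pictures, beyond image noise.

**One small disagreement:** the top camera puts the new tins at x ≈ -1.5 mm, outside the roughly ±1 mm the slot allows. It shows the same offset of about -2 mm on the loaded row, so I take it as camera calibration error rather than a real shift.

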